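# Put the steel drip filter back together on its mug

## Task

The steel drip coffee filter has been washed and its four parts are drying on the white board. Put it back together on the red mug, one part at a time and in this order: the wide plate on the mug, the cup-shaped chamber in the plate's collar, the press upright inside the chamber, and the lid on the chamber, each sitting level and fully home. Leave the three mugs and the jar where they stand.

Things in the scene. Friction and masses are not known exactly. Their poses are not given: they have to be found in the camera images.
- plate: loose steel plate, round, 98 mm across, 70 g; boss down on the board. Origin: centre of underside, z up. Boss 40 mm across, z 0-4 mm (goes inside the mug's mouth with a few mm play); brim z 4-7 mm, flat to 95 mm across (rests on the mug's rim); collar z 7-16 mm, 67 mm across outside, 63 inside; the chamber stands in it at z = 7. Grip across the collar, fingertips just above the brim.
- chamber: loose steel cup, open top, 90 g, upright on the board, ear to the left side. Origin: centre of underside, z up. 58 mm across outside, 53 inside (50 near the floor), 50 mm high, lowest 10 mm narrower (51-55); inner floor at z = 3 mm. A 5 mm wire ear sticks out on its +x side to 47 mm from the axis, z 16-42 mm: grip it across its y axis, near the top.
- press: loose steel press, 50 g, disc down on the board. Origin: centre of underside, z up. Flat perforated disc 41 mm across, 3 mm thick; slim stem; steel knob 13 mm across, z 43-57 mm (top): grip it there. Home in the chamber its origin is 3 mm above the chamber's and its knob stands 10 mm above the chamber's rim.
- lid: loose domed steel lid with black knob, 68 mm across, 40 mm high, 50 g, skirt down on the board. Origin: centre of lower edge, z up. Skirt 63 mm wide inside, 5 mm deep, goes over the chamber's rim; a shoulder at z = 5 mm rests on the rim (origin then 45 mm above the chamber's). Dome top z = 22 mm; black knob 15 mm across, z 26-40 mm: grip it there. The hollow dome clears the press's knob.
- red_mug_mouth (a point): centre of the mouth at rim height (94 mm above the worktop) of the red mug, which takes the filter. Mug 82 mm across outside, about 72 inside, loose, 0.28 kg; axes are the mug's, z up, handle on its -y side to 77 mm from the axis.
- white_mug_mouth (a point): centre of the mouth, at rim height (94 mm), of the plain white mug, same shape as the red one, loose; not used.
- green_mug_mouth (a point): centre of the mouth, at rim height (101 mm), of the green and white mug, 78 mm across, loose; not used.
- board: white board 200 x 300 x 10 mm, flat, fixed, long side along its y; origin: centre of underside. The four parts start on it, undersides 10 mm above the worktop. Keep the gripper's body off the toaster oven to its left (220 mm high, nearest corner x 0.50, y 0.10 m) and the coffee maker behind (305 mm high, nearest corner x 0.58, y -0.22 m); wall cabinets hang above z = 0.46 m beyond x = 0.58 m.
- snack_jar: jar with a black lid, 62 mm across, 99 mm high, loose; stands on the worktop beside the board and is not used. Origin at the centre of its underside.

How it is judged:
On the way, in this order (a step that is already met when the one before it is completed fails the run):
1. the plate lies level on the red mug, its boss inside the mouth (horizontal distance between plate and red_mug_mouth below 0.012 m and z of plate in the frame of red_mug_mouth between -0.007 and -0.002 m and angle between plate's own z axis and vertical below 0.06 rad and contact force between plate and the fingers below 0.1 N), for 0.2 s.
2. the chamber stands home in the plate's collar (horizontal distance between chamber and plate below 0.007 m and z of chamber in the frame of plate below 0.01 m and angle between chamber's own z axis and vertical below 0.06 rad and horizontal distance between plate and red_mug_mouth below 0.012 m and contact force between chamber and the fingers below 0.1 N), for 0.2 s.
3. the press stands upright on the chamber's floor (horizontal distance between press and chamber below 0.008 m and z of press in the frame of chamber below 0.006 m and angle between press's own z axis and vertical below 0.08 rad and z of chamber in the frame of plate below 0.01 m and horizontal distance between chamber and plate below 0.007 m and contact force between press and the fingers below 0.1 N), for 0.2 s.
At the end, for the whole second after the job is handed in: Released, at rest and level (0.06 rad, press 0.08): plate on the red mug within 12 mm of centre, chamber in its collar (7 mm), press on the chamber's floor (8 mm), lid on the chamber's rim (6 mm), each within about 2 to 3 mm of its seated height (horizontal distance between plate and red_mug_mouth below 0.012 m and z of plate in the frame of red_mug_mouth between -0.007 and -0.002 m and angle between each of plate, chamber, lid's own z axis and vertical below 0.06 rad and horizontal distance between chamber and plate below 0.007 m and z of chamber in the frame of plate between 0.004 and 0.01 m and horizontal distance between press and chamber below 0.008 m and z of press in the frame of chamber between 0 and 0.006 m and angle between press's own z axis and vertical below 0.08 rad and horizontal distance between lid and chamber below 0.006 m and z of lid in the frame of chamber between 0.042 and 0.0475 m and linear speed of each of plate, chamber, press, lid below 0.02 m/s); the robot touches nothing.
It fails at once if the red mug is pushed more than 40 mm from its place or tipped over 0.35 rad (distance of red_mug_mouth from where it was at the start of the episode above 0.04 m or angle between red_mug_mouth's own z axis and vertical above 0.35 rad).
It fails at once if another mug or the jar is moved more than 40 mm (distance of any of white_mug_mouth, green_mug_mouth, snack_jar from where it was at the start of the episode above 0.04 m).
It also fails if it takes over 128 s, if anything falls off the work surface, if the arm or the gripper's body presses on something with over 40 N, if the wrist force passes 120 N, or if a joint passes its speed limit or range.

## Robot

A 6-joint arm with a two-finger parallel gripper is mounted at the origin on a cart in front of the work surface, level with it; the furniture and walls round the work are solid. World frame = base frame: x ahead of the robot, y to its left, z up, the work surface at z = 0. Lengths are in m, angles in rad, forces in N, time in s.
With the tool pointing down it reaches from about 0.25 to 0.775 m from the base axis. Payload 4 kg.
Tool frame: the origin (TCP) lies at the very end of the fingers, on their centre line; the grasp point (between the pads) lies 19 mm behind it; z points along the fingers, y is the line along which they close (so a half turn about z gives the same grasp; the last joint's range is limited). The gripper opens to 94 mm and grips with 3 to 60 N. Pads are 16 mm wide; open, the fingers measure 119 mm over their backs; the gripper's body (75 mm by 177 mm) begins 78 mm behind the grasp point.
Start: joints at [-1.29, 0.087, 1.371, -0, 1.684, -0.103], TCP at [0.206, -0.51, 0.206] pointing down, gripper open.
Joint ranges: [-3.1, 3.1], [-0.76, 2.03], [0.27, 2.55], [-1.08, 4.22], [0.17, 2.65], [-2.57, 2.57]. Speed limits (rad/s): [2.79, 2.79, 3.14, 3.14, 3.14, 3.14].

## Interface

Orientations are given as a unit quaternion [x, y, z, w].
In Python, from bench import telemetry, vision, ticket gives the robot as it stands.
- The arm moves only by the tool play_rows, never from a script. Its argument "commands" is a list that holds one entry, the list of rows, each a list of 7 numbers: the turn, a rotation vector about the world's x, y, z in rad, then the shift along the world's x, y, z in m, then the opening, from -1 (shut) to 1 (fully open). A call has 1 to 5 rows; each row shifts and turns the commanded pose from where the row before left it; what a row does not reach is not made up. A row lasts 1/10 s, in which the tool goes at most 50 mm and 8.59 degrees, less where a joint would pass 70% of its speed; a pose out of reach is approached as far as the arm can. A call with a gripper value outside its range is refused whole. The fingers move at their own pace and stop on an object; "newtons" is the grip in N (left out, the last holds). Time passes only in rows, so rows that do not move let the fingers close. It gives the time, the measured TCP pose, the force, the opening and the grip force at its end, in the units of the state.
- telemetry.sense(): the state, without advancing time (a new reading comes with each control period).
- vision.grab_frame(name): name is "scene" or "top" or "wrist"; returns a dict with "img" (384x512x3 uint8, blue, green, red), "depth" (384x512 float32, m along the optical axis (not along the pixel's ray), 0 where there is no reading), "fx", "fy", "cx", "cy" (pixels), "k1" (the pictures are not rectified: a ray, as slopes to the right and down, at radius r is drawn at 1 + k1 r^2 times it, then the intrinsics apply), "R" (3x3) and "t" (3): a world point X has camera coordinates R X + t. Camera axes: x right, y down, z forward; pixel columns grow to the right and rows downward; lengths in m; the calibration is good to about 2 mm. A picture is of the moment at which its call begins.
- ticket.job_done(): hands the job in; it is judged then, once.
The state is a dict: "time": time; "q": joint angles; "qvel": joint speeds; "effort": joint torques, N m; "eef_pos": TCP position; "ee_rot": TCP orientation; "ft_force": force on the tool from outside, world axes, zero at the start; "moment": the same for the moment, N m; "width": opening from 0.0 (shut) to 1.0 (fully open); "finger_force": force on a finger pad.
Only numpy, scipy, OpenCV 4.12 (cv2) and the standard library are available. Lean on these libraries where they do the work, as an engineer would, in place of code of your own. Each camera call takes 0.05 s, during which the arm holds its last target. There are 200 camera calls.

## Working session

There is one attempt and no reset: what is moved stays moved. The work goes in short steps, Python scripts to look and compute and a tool call to move; the robot and the scene stay as the last step left them, time stands still between calls to the robot, and variables do not carry over. Pictures are saved under pics/ and viewed, at most 14 in all, crops included, and the job is handed in when it is done.

Besides the shell and the picture viewer there is one more tool, called after "Emit:" by a JSON object that holds its "method" and its "body". play_rows: Moves the arm, as the interface text tells. Its arguments: {"type":"object","properties":{"commands":{"type":"array","items":{"type":"array","items":{"type":"array","items":{"type":"number"}}}},"newtons":{"type":"number"}},"required":["commands"]}

```bash
mkdir -p pics; ls
cat > h.py <<'E'
import numpy as np, cv2
from bench import telemetry, vision, ticket
def grab(n): return vision.grab_frame(n)
def K(f): return np.array([[f["fx"],0,f["cx"]],[0,f["fy"],f["cy"]],[0,0,1]]),np.array([f["k1"],0,0,0,0])
def ray(f,uv):
    k,d=K(f); p=cv2.undistortPoints(np.array(uv,float).reshape(-1,1,2),k,d).reshape(-1,2)
    return np.c_[p,np.ones(len(p))]
def onplane(f,uv,z):
    R=np.array(f["R"]);t=np.array(f["t"]); D=ray(f,uv)@R; C=-R.T@t
    return C+D*((z-C[2])/D[:,2])[:,None]
def cloud(f):
    h,w=f["depth"].shape; v,u=np.mgrid[:h,:w]
    P=ray(f,np.c_[u.ravel(),v.ravel()])*f["depth"].ravel()[:,None]
    P=(P-np.array(f["t"]))@np.array(f["R"]); P[f["depth"].ravel()==0]=np.nan
    return P.reshape(h,w,3)
def circ(P):
    P=np.asarray(P);A=np.c_[2*P[:,:2],np.ones(len(P))];s=np.linalg.lstsq(A,(P[:,:2]**2).sum(1),rcond=None)[0]
    return s[:2],np.sqrt(s[2]+s[:2]@s[:2])
E
python3 - <<'E'
from h import *
for n in ("scene","top","wrist"):
    f=grab(n);cv2.imwrite(f"pics/{n}0.png",f["img"]);np.savez(f"{n}0.npz",**f)
    print(n,-np.array(f["R"]).T@f["t"],np.array(f["R"]).round(2).tolist(),f["fx"],f["k1"],(f["depth"]>0).mean())
print(telemetry.sense())
E
```

```text
pics
scene [-0.39257936  0.77235699  0.64484266] [[-0.74, -0.67, -0.03], [-0.25, 0.32, -0.91], [0.62, -0.67, -0.41]] 449.72123831523567 -0.16650776617869747 0.996063232421875
top [ 0.37773062 -0.13995807  1.02737106] [[-0.0, -1.0, 0.0], [-1.0, 0.0, -0.07], [0.07, -0.0, -1.0]] 400.45794295659493 0.048707577201323474 0.9961140950520834
wrist [ 0.27275609 -0.48329057  0.38432533] [[0.37, -0.93, -0.0], [-0.9, -0.36, 0.25], [-0.23, -0.09, -0.97]] 279.70433788719345 -0.037617582052376794 0.9958699544270834
{'time': 0.15, 'q': array([-1.29006878e+00,  8.78085598e-02,  1.37187856e+00, -7.56489530e-06,
        1.68358153e+00, -1.03084263e-01]), 'qvel': array([ 0.00044656, -0.00211038, -0.0049086 ,  0.00163822, -0.0011779 ,
        0.00078913]), 'effort': array([ 9.22367763e-04, -3.40642691e+01, -3.02793610e+01,  7.17906025e-02,
        3.05094116e-02, -1.01465141e-04]), 'eef_pos': array([ 0.20583977, -0.50959101,  0.20457477]), 'ee_rot': array([ 9.81642240e-01,  1.90729677e-01, -7.80784570e-05, -8.34360867e-04]), 'ft_force': array([0.54781519, 0.0906277 , 0.20659628]), 'moment': array([ 0.02354788, -0.00482557, -0.01187737]), 'finger_force': 0.0, 'width': 0.9949007671925584}
```

View pics/top0.png

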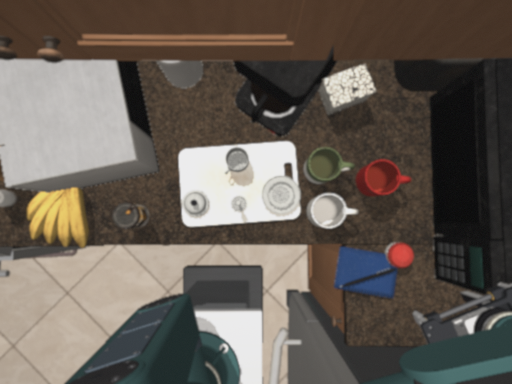

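View pics/scene0.png

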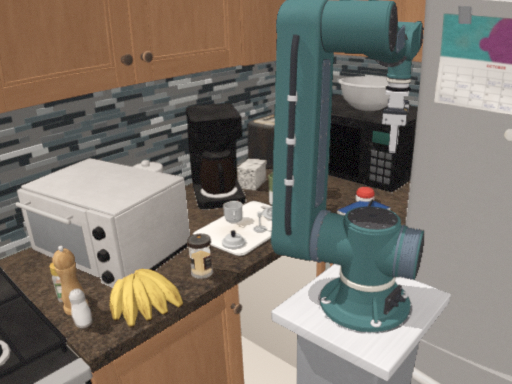

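The top view shows the lid at (195,204), press (239,204), chamber (237,160) and plate (281,196) on the board. The red mug is at (381,178), white mug (327,211), green mug (325,165) and jar (125,215).

Run:
```python
from h import *
f=dict(np.load("top0.npz"));im=f["img"]
cv2.imwrite("pics/c1.png",cv2.resize(im[130:240,170:420],None,fx=3.2,fy=3.2,interpolation=cv2.INTER_CUBIC))
C=cloud(f)
for n,(u,v) in dict(board=(215,175),counter=(160,200),lid=(195,204),press=(239,204),pl=(281,196),chf=(237,163),red=(381,178),white=(327,211)).items(): print(n,C[v,u].round(4), onplane(f,[[u,v]],C[v,u,2]).round(4))
# red mug rim: depth points close to rim
P=C[130:240,100:420].reshape(-1,3);
def near(c,r,z0,z1): return P[(np.hypot(*(P[:,:2]-c).T)<r)&(P[:,2]>z0)&(P[:,2]<z1)]
for n,(u,v),z0,z1,r in (("red",(381,178),.088,.099,.05),("white",(327,211),.088,.099,.05),("green",(325,165),.095,.106,.05),("cham",(237,160),.055,.065,.045),("collar",(281,196),.0215,.031,.045),("brim",(281,196),.0135,.0205,.06),("lid",(195,204),.011,.06,.05),("press",(239,204),.05,.075,.03),("pressd",(239,204),.012,.02,.03),("jar",(125,215),.09,.11,.05)):
    c=onplane(f,[[u,v]],(z0+z1)/2)[0,:2];q=near(c,r,z0,z1)
    if len(q)>3:print(n,len(q),q.mean(0).round(4),q.min(0).round(4),q.max(0).round(4),circ(q))
```

```text
board [ 0.4908 -0.0424  0.0095] [[ 0.4908 -0.0424  0.0095]]
counter [4.281e-01 9.900e-02 2.000e-04] [[4.281e-01 9.900e-02 2.000e-04]]
lid [0.4155 0.0024 0.0491] [[0.4155 0.0024 0.0491]]
press [ 0.4141 -0.1057  0.0717] [[ 0.4141 -0.1057  0.0717]]
pl [ 0.4357 -0.2097  0.0198] [[ 0.4357 -0.2097  0.0198]]
chf [ 0.5204 -0.099   0.0171] [[ 0.5204 -0.099   0.0171]]
red [ 0.4814 -0.4664  0.0044] [[ 0.4814 -0.4664  0.0044]]
white [ 0.3976 -0.3263  0.0112] [[ 0.3976 -0.3263  0.0112]]
red 211 [ 0.4748 -0.443   0.093 ] [ 0.4348 -0.4851  0.0881] [ 0.515  -0.4008  0.0977] (array([ 0.47507651, -0.44070375]), np.float64(0.03886295622140767))
white 193 [ 0.3983 -0.3149  0.0934] [ 0.3589 -0.3607  0.0881] [ 0.4381 -0.2738  0.098 ] (array([ 0.39800725, -0.31345527]), np.float64(0.03863348749774849))
green 189 [ 0.5061 -0.31    0.0999] [ 0.468  -0.3569  0.0953] [ 0.5454 -0.2674  0.1047] (array([ 0.50622013, -0.30669269]), np.float64(0.03751336599147107))
cham 90 [ 0.5255 -0.0984  0.0599] [ 0.4929 -0.1276  0.0551] [ 0.5539 -0.0714  0.0635] (array([ 0.52524533, -0.09865557]), np.float64(0.02808076531333904
[... 226 characters left out ...]
.4895 -0.1543  0.0205] (array([ 0.43904633, -0.20832189]), np.float64(0.034667659152827414))
lid 826 [0.415  0.0031 0.0235] [ 0.3664 -0.0453  0.011 ] [0.4653 0.0433 0.0541] (array([0.41459638, 0.00316542]), np.float64(0.030694277865091477))
press 25 [ 0.4177 -0.1022  0.0672] [ 0.4119 -0.108   0.0582] [ 0.4239 -0.0958  0.0717] (array([ 0.41775875, -0.10217023]), np.float64(0.004797888319356672))
pressd 208 [ 0.4162 -0.1032  0.0145] [ 0.3885 -0.1314  0.012 ] [ 0.4443 -0.0758  0.0187] (array([ 0.41612023, -0.1031516 ]), np.float64(0.01766116940572982))
jar 611 [0.3888 0.1536 0.1001] [0.3592 0.1232 0.0906] [0.4194 0.1859 0.1049] (array([0.38889126, 0.15374857]), np.float64(0.022485903797506555))
```

View pics/c1.png

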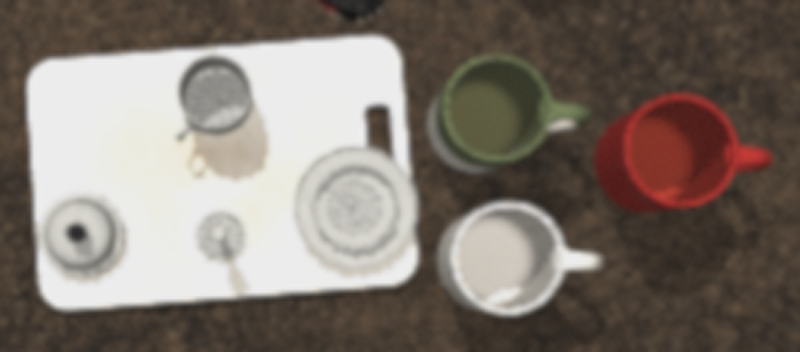

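The crop shows the chamber's ear pointing down-left, about (180,135), so toward +y and -x. The mug handles all point -y. The fits match the given sizes, so I'm moving above the plate.

Emit:
{"method": "play_rows", "body": {"commands": [[[0,0,0,0.023,0.03,0,1],[0,0,0,0.023,0.03,0,1],[0,0,0,0.023,0.03,0,1],[0,0,0,0.023,0.03,0,1],[0,0,0,0.023,0.03,0,1]]], "newtons": 15}}

```text
time: 0.65
eef_pos: [0.3215, -0.3586, 0.2051]
ee_rot: [0.982, 0.191, -0.0, -0.0]
ft_force: [0.3, -0.4, 0.7]
width: 1.0
finger_force: 0.0
```

Emit:
{"method": "play_rows", "body": {"commands": [[[0,0,0,0.023,0.03,0,1],[0,0,0,0.023,0.03,0,1],[0,0,0,0.023,0.03,-0.02,1],[0,0,0,0.023,0.03,-0.02,1],[0,0,0,0.023,0.03,-0.02,1]]]}}

```text
time: 1.15
eef_pos: [0.4366, -0.2086, 0.1448]
ee_rot: [0.982, 0.191, 0.0, 0.0]
ft_force: [-0.7, -0.5, -0.7]
width: 0.998
finger_force: 0.0
```

```bash
cat > look.py <<'E'
from h import *
import sys
f=grab("wrist");n=sys.argv[1];cv2.imwrite(f"pics/{n}.png",f["img"]);np.savez(f"{n}.npz",**f)
s=telemetry.sense();print(s["time"],s["eef_pos"].round(4),s["ee_rot"].round(4),s["ft_force"].round(2),s["width"],s["finger_force"])
E
python3 look.py w1
python3 - <<'E'
from h import *
f=dict(np.load("w1.npz"));P=cloud(f).reshape(-1,3)
c=np.array([.4365,-.2093])
for z0,z1,r in ((.0225,.03,.05),(.0145,.0195,.065)):
  q=P[(np.hypot(*(P[:,:2]-c).T)<r)&(P[:,2]>z0)&(P[:,2]<z1)];print(len(q),q.mean(0).round(4),circ(q),q.min(0),q.max(0))
E
```

```text
1.2 [ 0.4375 -0.2029  0.1406] [ 9.812e-01  1.931e-01 -7.000e-04 -4.200e-03] [ 1.32  2.58 -1.4 ] 0.9985287463344888 0.0
397 [ 0.4406 -0.2087  0.026 ] (array([ 0.442594  , -0.20774008]), np.float64(0.03244388630284126)) [ 0.4088129  -0.2411849   0.02254376] [ 0.47569851 -0.17448625  0.02837614]
5005 [ 0.4436 -0.2073  0.018 ] (array([ 0.44237529, -0.20784178]), np.float64(0.0337987595589277)) [ 0.39319995 -0.25647701  0.01531373] [ 0.49108418 -0.15934969  0.01949793]
```

View pics/w1.png

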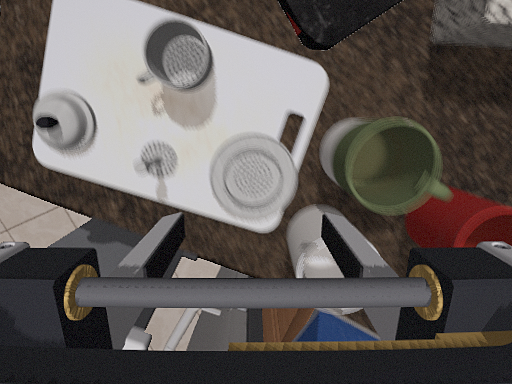

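The plate shows at (253,175), just ahead of the fingertips, with all other parts visible and clear. The arm was still settling, so I'll settle and remeasure.

Emit:
{"method": "play_rows", "body": {"commands": [[[0,0,0,0,0,0,1],[0,0,0,0,0,0,1],[0,0,0,0,0,0,1]]]}}

```text
time: 1.5
eef_pos: [0.4359, -0.2113, 0.1465]
ee_rot: [0.982, 0.19, 0.0, 0.001]
ft_force: [-0.1, 0.1, -1.1]
width: 1.002
finger_force: 0.0
```

```bash
python3 look.py w2
cat > meas.py <<'E'
from h import *
def m(n):
  f=dict(np.load(n+".npz"));P=cloud(f).reshape(-1,3)
  for nm,c,z0,z1,r in (("collar",[.439,-.2085],.0225,.03,.05),("brim",[.439,-.2085],.0145,.0195,.06),("chrim",[.525,-.0985],.057,.064,.04),("disc",[.416,-.103],.0115,.016,.03),("pknob",[.417,-.103],.055,.072,.02),("lid",[.415,.003],.015,.033,.05),("lknob",[.415,.003],.038,.054,.02),("board",[.49,-.04],.0,.02,.02)):
    q=P[(np.hypot(*(P[:,:2]-c).T)<r)&(P[:,2]>z0)&(P[:,2]<z1)]
    if len(q)>5:c2,R=circ(q);print(n,nm,len(q),q.mean(0).round(4),c2.round(4),R.round(4),((q.min(0)+q.max(0))/2)[:2].round(4),(np.ptp(q,axis=0)*1e3).round(0))
E
python3 - <<'E'
from meas import *
f=grab("top");np.savez("top2.npz",**f)
m("w2");m("top2")
E
```

```text
1.55 [ 0.4359 -0.2114  0.1466] [9.818e-01 1.898e-01 6.000e-04 9.000e-04] [-0.52  0.63  0.35] 1.0001664132944257 0.0
w2 collar 395 [ 0.4404 -0.209   0.026 ] [ 0.4426 -0.2078] 0.0324 [ 0.4423 -0.2079] [67. 67.  6.]
w2 brim 4953 [ 0.4436 -0.2076  0.018 ] [ 0.4424 -0.208 ] 0.0338 [ 0.4421 -0.2083] [98. 97.  4.]
w2 chrim 765 [ 0.5303 -0.0975  0.0603] [ 0.5283 -0.0999] 0.0277 [ 0.5284 -0.0995] [58. 58.  6.]
w2 disc 882 [ 0.422  -0.1043  0.014 ] [ 0.4198 -0.1028] 0.0155 [ 0.4143 -0.1016] [54. 56.  4.]
w2 pknob 210 [ 0.422  -0.1036  0.0657] [ 0.4214 -0.103 ] 0.0049 [ 0.421  -0.1024] [13. 13. 14.]
w2 lid 2255 [ 0.4264 -0.0021  0.0253] [0.4225 0.0053] 0.0255 [0.4219 0.0064] [68. 67. 18.]
w2 lknob 298 [0.4228 0.0044 0.0483] [0.4222 0.0057] 0.0058 [0.4218 0.0064] [16. 16. 15.]
w2 board 1076 [ 0.4901 -0.0394  0.01  ] [ 0.49   -0.0397] 0.0139 [ 0.49   -0.0401] [40. 40.  6.]
top2 brim 29 [ 0.3986 -0.218   0.0175] [ 0.4278 -0.2119] 0.0343 [ 0.3992 -0.2171] [12. 50.  5.]
top2 chrim 80 [ 0.5254 -0.0996  0.0607] [ 0.5261 -0.0994] 0.0277 [ 0.5254 -0.0995] [57. 56.  7.]
top2 disc 73 [ 0.4252 -0.0916  0.0137] [ 0.4222 -0.0945] 0.0149 [ 0.4215 -0.0923] [46. 33.  4.]
top2 pknob 14 [ 0.4192 -0.1003  0.0688] [ 0.4191 -0.1007] 0.0041 [ 0.419  -0.1008] [10. 10.  8.]
top2 lid 406 [0.4196 0.0048 0.0245] [0.4189 0.0063] 0.0269 [0.4181 0.0046] [78. 71. 18.]
top2 lknob 35 [0.4193 0.0065 0.0507] [0.4194 0.0068] 0.0057 [0.4192 0.0073] [12. 15.  6.]
top2 board 191 [ 0.4899 -0.0399  0.0103] [ 0.4899 -0.0399] 0.0141 [ 0.4898 -0.0399] [39. 36. 12.]
```

Emit:
{"method": "play_rows", "body": {"commands": [[[0,0,0,0.003,0.001,-0.03,1],[0,0,0,0.003,0.001,-0.03,1],[0,0,0,0,0,-0.03,1],[0,0,0,0,0,-0.02,1],[0,0,0,0,0,0,1]]]}}

```text
time: 2.1
eef_pos: [0.4394, -0.2075, 0.0326]
ee_rot: [0.982, 0.19, -0.002, -0.002]
ft_force: [-0.4, 0.0, 0.2]
width: 1.002
finger_force: 0.0
```

Emit:
{"method": "play_rows", "body": {"commands": [[[0,0,0,0,0,0,1],[0,0,0,0,0,0,1],[0,0,0,0,0,0,1],[0,0,0,0,0,0,1]]]}}

```text
time: 2.5
eef_pos: [0.4427, -0.2086, 0.0368]
ee_rot: [0.982, 0.191, 0.001, 0.001]
ft_force: [-0.1, 0.4, 0.6]
width: 1.001
finger_force: 0.0
```

```bash
python3 look.py w3; python3 -c "
from meas import *
m('w3')"
```

```text
2.55 [ 0.4425 -0.2084  0.0365] [9.816e-01 1.907e-01 7.000e-04 7.000e-04] [ 0.5  -0.19 -0.31] 1.0011435306225664 0.0
w3 collar 1015 [ 0.4399 -0.2091  0.0259] [ 0.4424 -0.208 ] 0.0325 [ 0.442  -0.2081] [68. 67.  6.]
w3 brim 10529 [ 0.4442 -0.2074  0.0181] [ 0.4423 -0.2081] 0.0338 [ 0.4418 -0.2082] [97. 98.  4.]
w3 chrim 1422 [ 0.517  -0.1016  0.0602] [ 0.528  -0.1002] 0.0277 [ 0.5236 -0.0997] [49. 59.  6.]
w3 disc 1967 [ 0.4216 -0.1034  0.0141] [ 0.4198 -0.1025] 0.0154 [ 0.4139 -0.1026] [55. 54.  4.]
w3 pknob 664 [ 0.422  -0.1042  0.065 ] [ 0.421  -0.1034] 0.0051 [ 0.4207 -0.1029] [13. 13. 15.]
w3 lid 732 [ 0.4279 -0.022   0.0183] [ 0.4241 -0.004 ] 0.0219 [ 0.4254 -0.0195] [51. 17.  8.]
w3 board 2177 [ 0.4892 -0.0382  0.01  ] [ 0.4897 -0.0397] 0.0141 [ 0.49 -0.04] [40. 40.  5.]
```

View pics/w3.png

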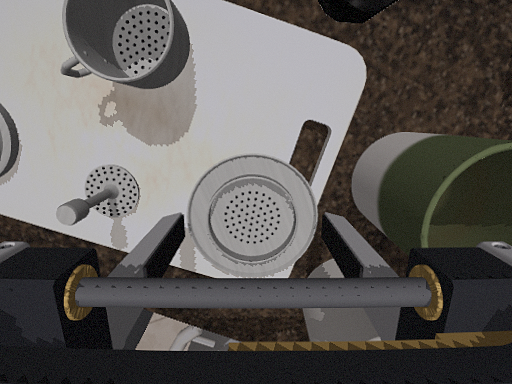

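The fingertips straddle the plate, tips near (178,220) and (333,220) and plate centred at (252,215), so the line-up is good. Descend and grip.

Emit:
{"method": "play_rows", "body": {"commands": [[[0,0,0,-0.0005,0,-0.01,1],[0,0,0,0,0,-0.006,1],[0,0,0,0,0,0,1],[0,0,0,0,0,0,1],[0,0,0,0,0,0,1]]]}}

```text
time: 3.05
eef_pos: [0.4415, -0.208, 0.0195]
ee_rot: [0.982, 0.191, -0.0, 0.0]
ft_force: [-0.0, -0.4, 0.2]
width: 1.0
finger_force: 0.0
```

Emit:
{"method": "play_rows", "body": {"commands": [[[0,0,0,0,0,0,0.3],[0,0,0,0,0,0,0.3],[0,0,0,0,0,0,0.3],[0,0,0,0,0,0,0.3],[0,0,0,0,0,0,0.3]]], "newtons": 20}}

```text
time: 3.55
eef_pos: [0.4415, -0.2081, 0.0196]
ee_rot: [0.982, 0.191, 0.0, 0.0]
ft_force: [-0.5, -0.5, 0.7]
width: 0.708
finger_force: 20.0
```

Emit:
{"method": "play_rows", "body": {"commands": [[[0,0,0,0,0,0.015,0.3],[0,0,0,0,0,0.03,0.3],[0,0,0,0,0,0.035,0.3],[0,0,0,0,0,0.035,0.3],[0,0,0,0,0,0.02,0.3]]]}}

```text
time: 4.05
eef_pos: [0.4424, -0.2086, 0.1577]
ee_rot: [0.982, 0.191, 0.002, 0.002]
ft_force: [0.3, -2.0, -0.7]
width: 0.708
finger_force: 20.0
```

Emit:
{"method": "play_rows", "body": {"commands": [[[0,0,0,0.002,-0.014,0.01,0.3],[0,0,0,0.004,-0.03,0,0.3],[0,0,0,0.004,-0.03,0,0.3],[0,0,0,0.004,-0.03,0,0.3],[0,0,0,0.004,-0.03,0,0.3]]]}}

```text
time: 4.55
eef_pos: [0.4594, -0.343, 0.1642]
ee_rot: [0.982, 0.191, -0.0, -0.0]
ft_force: [0.3, -0.0, -0.9]
width: 0.711
finger_force: 20.0
```

Emit:
{"method": "play_rows", "body": {"commands": [[[0,0,0,0.004,-0.03,0,0.3],[0,0,0,0.004,-0.03,0,0.3],[0,0,0,0.003,-0.02,0,0.3],[0,0,0,0,0,0,0.3],[0,0,0,0,0,0,0.3]]]}}

```text
time: 5.05
eef_pos: [0.4702, -0.4216, 0.1638]
ee_rot: [0.982, 0.191, -0.0, -0.001]
ft_force: [0.9, -0.8, -1.4]
width: 0.713
finger_force: 20.0
```

Emit:
{"method": "play_rows", "body": {"commands": [[[0,0,0,0,0,0,0.3],[0,0,0,0,0,0,0.3],[0,0,0,0,0,0,0.3],[0,0,0,0,0,0,0.3]]]}}

```text
time: 5.45
eef_pos: [0.4706, -0.4215, 0.1649]
ee_rot: [0.982, 0.191, 0.0, 0.0]
ft_force: [-0.2, 0.2, -1.4]
width: 0.711
finger_force: 20.0
```

```bash
python3 look.py w4
python3 - <<'E'
from h import *
f=dict(np.load("w4.npz"));im=f["img"];C=cloud(f)
hsv=cv2.cvtColor(im,cv2.COLOR_BGR2HSV);m=((hsv[...,0]<8)|(hsv[...,0]>172))&(hsv[...,1]>120)&(hsv[...,2]>40)
q=C[m];q=q[(abs(q[:,2]-.0925)<.0045)&(np.hypot(q[:,0]-.475,q[:,1]+.442)<.046)];print("red rim",len(q),q.mean(0),circ(q),q.min(0),q.max(0))
P=C.reshape(-1,3);z=telemetry.sense()["eef_pos"];print(z)
for a,b in((z[2]-.005,z[2]+.001),(z[2]+.003,z[2]+.01)):
  s=P[(np.hypot(*(P[:,:2]-z[:2]).T)<.055)&(P[:,2]>a)&(P[:,2]<b)];print(len(s),s.mean(0).round(4),circ(s),((s.min(0)+s.max(0))/2).round(4),np.ptp(s,axis=0).round(3))
E
```

```text
5.5 [ 0.4705 -0.4216  0.1648] [9.816e-01 1.910e-01 1.000e-04 2.000e-04] [-0.52 -0.5  -0.5 ] 0.7080614128762455 19.999794107861817
red rim 257 [ 0.51316542 -0.4469218   0.0935529 ] (array([ 0.47856841, -0.43982331]), np.float64(0.03891100241738076)) [ 0.49911211 -0.47444438  0.08802328] [ 0.5187677  -0.41790195  0.09593855]
[ 0.4705476  -0.42157905  0.16477547]
11367 [ 0.4765 -0.4193  0.1634] (array([ 0.47423475, -0.42016782]), np.float64(0.032551229182350545)) [ 0.4716 -0.4209  0.1634] [0.096 0.097 0.005]
1391 [ 0.4699 -0.4218  0.1712] (array([ 0.47183256, -0.42101906]), np.float64(0.033129347459552747)) [ 0.4711 -0.4176  0.1713] [0.067 0.082 0.007]
```

View pics/w4.png

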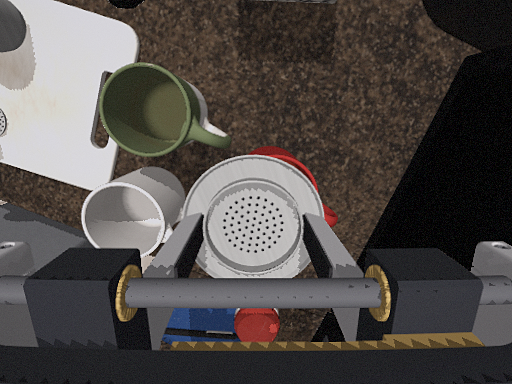

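The plate is held level at (253,225), with the red rim partly visible behind it at (290,165). Shift by (+0.0065, -0.0195) and lower.

Emit:
{"method": "play_rows", "body": {"commands": [[[0,0,0,0.0065,-0.0195,0,0.3],[0,0,0,0,0,-0.02,0.3],[0,0,0,0,0,-0.02,0.3],[0,0,0,0,0,-0.01,0.3],[0,0,0,0,0,0,0.3]]]}}

```text
time: 6.0
eef_pos: [0.4761, -0.4404, 0.1122]
ee_rot: [0.982, 0.191, -0.001, -0.002]
ft_force: [-1.1, 0.3, -1.3]
width: 0.71
finger_force: 20.0
```

Emit:
{"method": "play_rows", "body": {"commands": [[[0,0,0,0,0,0,0.3],[0,0,0,0,0,0,0.3],[0,0,0,0,0,-0.005,0.3],[0,0,0,0,0,-0.005,0.3],[0,0,0,0,0,0,0.3]]]}}

```text
time: 6.5
eef_pos: [0.4765, -0.4411, 0.1035]
ee_rot: [0.982, 0.191, -0.0, -0.001]
ft_force: [-0.4, -0.1, -0.0]
width: 0.709
finger_force: 20.0
```

Emit:
{"method": "play_rows", "body": {"commands": [[[0,0,0,0,0,-0.003,0.3],[0,0,0,0,0,0,0.3],[0,0,0,0,0,-0.002,0.3],[0,0,0,0,0,0,0.3]]]}}

```text
time: 6.9
eef_pos: [0.477, -0.4415, 0.0994]
ee_rot: [0.982, 0.191, 0.0, 0.0]
ft_force: [0.4, -0.4, -0.7]
width: 0.707
finger_force: 20.0
```

Emit:
{"method": "play_rows", "body": {"commands": [[[0,0,0,0,0,-0.001,0.3],[0,0,0,0,0,0,0.3],[0,0,0,0,0,-0.001,0.3],[0,0,0,0,0,0,0.3],[0,0,0,0,0,0,0.3]]]}}

```text
time: 7.4
eef_pos: [0.4771, -0.4416, 0.099]
ee_rot: [0.982, 0.191, 0.0, 0.001]
ft_force: [-1.9, 1.0, 5.5]
width: 0.708
finger_force: 20.0
```

```bash
python3 look.py w5
python3 - <<'E'
from h import *
f=dict(np.load("w5.npz"));im=f["img"];C=cloud(f)
hsv=cv2.cvtColor(im,cv2.COLOR_BGR2HSV);m=((hsv[...,0]<8)|(hsv[...,0]>172))&(hsv[...,1]>120)&(hsv[...,2]>40)
q=C[m];q=q[(q[:,0]>.42)&(q[:,2]>.06)&(np.hypot(q[:,0]-.475,q[:,1]+.442)<.046)];print("red",len(q))
if len(q):print(np.percentile(q[:,2],[50,90,98,100]))
z=telemetry.sense()["eef_pos"]
P=C.reshape(-1,3)
s=P[(np.hypot(*(P[:,:2]-z[:2]).T)<.055)&(P[:,2]>z[2]-.005)&(P[:,2]<z[2]+.001)];print(s.mean(0).round(4),((s.min(0)+s.max(0))/2).round(4))
A=np.c_[s[:,:2]-z[:2],np.ones(len(s))];print(np.linalg.lstsq(A,s[:,2],rcond=None)[0].round(4))
E
```

```text
7.45 [ 0.4771 -0.4416  0.099 ] [9.816e-01 1.907e-01 3.000e-04 6.000e-04] [-0.95  1.    5.49] 0.7105114106235638 20.000832863152027
red 0
[ 0.4831 -0.4393  0.0976] [ 0.478  -0.441   0.0977]
[-0.001  -0.0008  0.0976]
```

Contact force of 5.5 N at the expected height (brim top 97.6 mm, level). Release and retreat.

Emit:
{"method": "play_rows", "body": {"commands": [[[0,0,0,0,0,0,1],[0,0,0,0,0,0,1],[0,0,0,0,0,0,1],[0,0,0,0,0,0.01,1],[0,0,0,0,0,0.03,1]]]}}

```text
time: 7.95
eef_pos: [0.4753, -0.4397, 0.1337]
ee_rot: [0.982, 0.191, -0.002, -0.004]
ft_force: [0.7, 1.3, -0.0]
width: 0.996
finger_force: 0.0
```

Emit:
{"method": "play_rows", "body": {"commands": [[[0,0,0,0,0,0.03,1],[0,0,0,0,0,0.02,1],[0,0,0,0,0,0,1],[0,0,0,0,0,0,1],[0,0,0,0,0,0,1]]]}}

```text
time: 8.45
eef_pos: [0.4763, -0.4409, 0.1854]
ee_rot: [0.982, 0.191, -0.001, -0.001]
ft_force: [-0.4, -0.5, 0.4]
width: 1.002
finger_force: 0.0
```

```bash
python3 look.py w6
python3 - <<'E'
from h import *
f=dict(np.load("w6.npz"));C=cloud(f);P=C.reshape(-1,3);c=np.array([.477,-.4412])
for a,b in((.0945,.099),(.1025,.108)):
  s=P[(np.hypot(*(P[:,:2]-c).T)<.055)&(P[:,2]>a)&(P[:,2]<b)];print(len(s),s.mean(0).round(4),circ(s),((s.min(0)+s.max(0))/2).round(4),np.ptp(s,axis=0).round(3))
  A=np.c_[s[:,:2]-c,np.ones(len(s))];print(np.linalg.lstsq(A,s[:,2],rcond=None)[0].round(4))
f=dict(np.load("w2.npz"));C=cloud(f);P=C.reshape(-1,3);c=np.array([.5283,-.0998])
for z0,z1 in((.026,.034),(.034,.042),(.042,.0515)):
  d=P[:,:2]-c;r=np.hypot(*d.T);s=d[(r>.034)&(r<.055)&(P[:,2]>z0)&(P[:,2]<z1)];print("ear",len(s),s.mean(0) if len(s) else 0, np.degrees(np.arctan2(*s.mean(0)[::-1])) if len(s) else 0)
E
```

```text
8.5 [ 0.4763 -0.4408  0.1851] [ 0.9816  0.1907 -0.001  -0.0017] [-1.06  0.54  0.38] 1.001913082440987 0.0
6259 [ 0.4796 -0.4407  0.0976] (array([ 0.47820341, -0.44122888]), np.float64(0.03371802440583115)) [ 0.4776 -0.4417  0.0972] [0.097 0.098 0.004]
[-0.0032  0.      0.0976]
513 [ 0.4763 -0.4421  0.1057] (array([ 0.47810682, -0.44124878]), np.float64(0.03245295754533251)) [ 0.4779 -0.4414  0.1052] [0.067 0.067 0.005]
[0.0044 0.0007 0.1057]
ear 22 [-0.02919449  0.02442526] 140.08282203608528
ear 18 [-0.03243559  0.02701983] 140.2046802480837
ear 26 [-0.03387719  0.02708414] 141.35836181523777
```

View pics/w6.png

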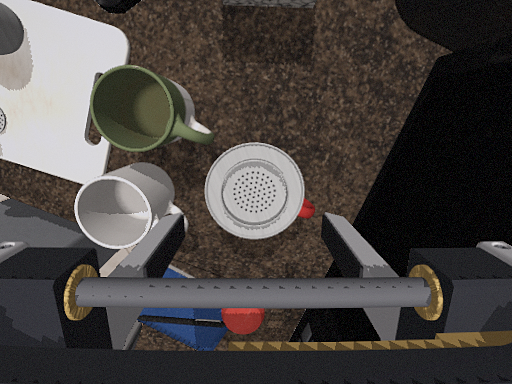

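The plate sits level and centred at (255,190), measured (0.478, -0.4413), with both depth and size right. Next is the chamber, ear at 140°: turn +118.5° so the fingers lie across its y axis, with the camera facing away from the coffee maker.

Emit:
{"method": "play_rows", "body": {"commands": [[[0,0,0.138,-0.008,0.023,0,1],[0,0,0.138,-0.008,0.023,0,1],[0,0,0.138,-0.008,0.023,0,1],[0,0,0.138,-0.008,0.023,0,1],[0,0,0.138,-0.008,0.023,0,1]]]}}

```text
time: 9.0
eef_pos: [0.436, -0.3251, 0.1856]
ee_rot: [0.858, 0.514, -0.0, -0.001]
ft_force: [0.4, -0.5, -0.6]
width: 1.0
finger_force: 0.0
```

Emit:
{"method": "play_rows", "body": {"commands": [[[0,0,0.138,0,0.023,0,1],[0,0,0.138,0,0.023,0,1],[0,0,0.138,0,0.023,0,1],[0,0,0.138,0,0.023,0,1],[0,0,0.138,0,0.023,0,1]]]}}

```text
time: 9.5
eef_pos: [0.4362, -0.2101, 0.1859]
ee_rot: [0.634, 0.774, -0.0, -0.001]
ft_force: [0.4, 0.5, 0.0]
width: 1.0
finger_force: 0.0
```

Emit:
{"method": "play_rows", "body": {"commands": [[[0,0,0.138,0.01,0.022,0,1],[0,0,0.138,0.02,0.022,0,1],[0,0,0.138,0.02,0.022,0,1],[0,0,0.138,0.02,0.022,0,1],[0,0,0.138,0.02,0.022,0,1]]]}}

```text
time: 10.0
eef_pos: [0.5268, -0.1003, 0.1858]
ee_rot: [0.334, 0.942, -0.0, -0.001]
ft_force: [-0.6, -0.7, -0.4]
width: 1.0
finger_force: 0.0
```

Emit:
{"method": "play_rows", "body": {"commands": [[[0,0,0,0,0,-0.03,1],[0,0,0,0,0,-0.03,1],[0,0,0,0,0,0,1],[0,0,0,0,0,0,1],[0,0,0,0,0,0,1]]]}}

```text
time: 10.5
eef_pos: [0.5276, -0.1019, 0.129]
ee_rot: [0.337, 0.941, 0.0, 0.001]
ft_force: [0.9, -0.2, -0.6]
width: 1.0
finger_force: 0.0
```

```bash
python3 look.py w7
python3 - <<'E'
from meas import *
m("w7")
f=dict(np.load("w7.npz"));P=cloud(f).reshape(-1,3);c=np.array([.528,-.0998])
for z0,z1 in((.026,.034),(.034,.042),(.042,.0515)):
  d=P[:,:2]-c;r=np.hypot(*d.T);s=d[(r>.034)&(r<.055)&(P[:,2]>z0)&(P[:,2]<z1)];print("ear",len(s),s.mean(0) if len(s) else 0, np.degrees(np.arctan2(*s.mean(0)[::-1])) if len(s) else 0)
from scipy.spatial.transform import Rotation as R
print(R.from_quat(telemetry.sense()["ee_rot"]).as_matrix().round(3), telemetry.sense()["q"])
E
```

```text
10.55 [ 0.5279 -0.102   0.1294] [3.373e-01 9.414e-01 1.000e-04 1.600e-03] [-0.23 -0.74  0.09] 0.9985795812280437 0.0
w7 chrim 602 [ 0.5287 -0.1002  0.0603] [ 0.5276 -0.0991] 0.0277 [ 0.5281 -0.0992] [58. 58.  6.]
w7 disc 1079 [ 0.4216 -0.1001  0.014 ] [ 0.4189 -0.1024] 0.0159 [ 0.4136 -0.1021] [54. 53.  4.]
w7 pknob 252 [ 0.4213 -0.1013  0.0665] [ 0.421  -0.1016] 0.005 [ 0.4207 -0.1022] [13. 14. 14.]
w7 lid 3015 [0.4256 0.0028 0.026 ] [0.423 0.006] 0.025 [0.4218 0.0069] [67. 67. 18.]
w7 lknob 344 [0.4224 0.0062 0.0495] [0.4221 0.0066] 0.0057 [0.4218 0.0072] [15. 16. 13.]
w7 board 1187 [ 0.4898 -0.0399  0.0098] [ 0.4899 -0.04  ] 0.0141 [ 0.49 -0.04] [39. 40.  5.]
ear 0 0 0
ear 4 [-0.03567618  0.03006232] 139.88103603874976
ear 28 [-0.03333889  0.02874526] 139.2316269364766
[[-0.772  0.635  0.003]
 [ 0.635  0.772 -0.001]
 [-0.003  0.001 -1.   ]] [-2.96432023e-01  8.47638683e-02  1.52475303e+00  7.96774049e-05
  1.52890883e+00 -1.17902993e+00]
```

View pics/w7.png

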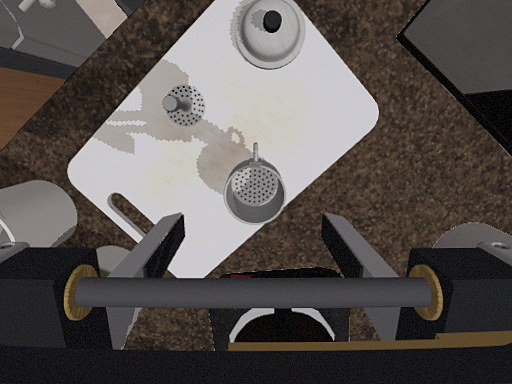

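The chamber is at (255,190) between the fingers, with its ear pointing straight up in the picture, across the finger line. Descend and grip.

Emit:
{"method": "play_rows", "body": {"commands": [[[0,0,0,0,0.0025,-0.03,1],[0,0,0,0,0,-0.03,1],[0,0,0,0,0,-0.02,1],[0,0,0,0,0,-0.015,1],[0,0,0,0,0,0,1]]]}}

```text
time: 11.05
eef_pos: [0.526, -0.099, 0.0315]
ee_rot: [0.337, 0.941, -0.0, -0.001]
ft_force: [-0.2, -0.2, 0.6]
width: 0.999
finger_force: 0.0
```

Emit:
{"method": "play_rows", "body": {"commands": [[[0,0,0,0,0,0,1],[0,0,0,0,0,0,0.1],[0,0,0,0,0,0,0.1],[0,0,0,0,0,0,0.1],[0,0,0,0,0,0,0.1]]]}}

```text
time: 11.55
eef_pos: [0.5273, -0.0991, 0.0331]
ee_rot: [0.337, 0.941, 0.0, 0.001]
ft_force: [-0.2, 0.2, 0.1]
width: 0.695
finger_force: 0.0
```

Emit:
{"method": "play_rows", "body": {"commands": [[[0,0,0,0,0,0,0.1],[0,0,0,0,0,0,0.1]]]}}

```text
time: 11.75
eef_pos: [0.527, -0.099, 0.0327]
ee_rot: [0.337, 0.941, 0.0, 0.0]
ft_force: [0.0, -0.7, 0.8]
width: 0.612
finger_force: 20.0
```

Emit:
{"method": "play_rows", "body": {"commands": [[[0,0,0,0,0,0.01,0.1],[0,0,0,0,0,0.03,0.1],[0,0,0,-0.005,0,0.035,0.1],[0,0,0,-0.015,0,0.035,0.1],[0,0,0,-0.02,-0.01,0.02,0.1]]]}}

```text
time: 12.25
eef_pos: [0.4881, -0.1087, 0.1663]
ee_rot: [0.336, 0.942, 0.0, 0.002]
ft_force: [0.5, 0.5, -1.1]
width: 0.618
finger_force: 20.0
```

Emit:
{"method": "play_rows", "body": {"commands": [[[0,0,0,-0.02,-0.025,0,0.1],[0,0,0,-0.02,-0.035,0,0.1],[0,0,0,-0.01,-0.035,0,0.1],[0,0,0,0,-0.035,0,0.1],[0,0,0,0,-0.035,0,0.1]]]}}

```text
time: 12.75
eef_pos: [0.4364, -0.2753, 0.1633]
ee_rot: [0.337, 0.941, -0.0, 0.0]
ft_force: [0.5, 0.4, -1.4]
width: 0.615
finger_force: 20.0
```

Emit:
{"method": "play_rows", "body": {"commands": [[[0,0,0,0,-0.035,0,0.1],[0,0,0,0,-0.035,0,0.1],[0,0,0,0.01,-0.035,0,0.1],[0,0,0,0.015,-0.03,0,0.1],[0,0,0,0.015,-0.022,0,0.1]]]}}

```text
time: 13.25
eef_pos: [0.4767, -0.433, 0.1625]
ee_rot: [0.338, 0.941, -0.0, -0.0]
ft_force: [0.0, -0.0, -1.5]
width: 0.615
finger_force: 20.0
```

Emit:
{"method": "play_rows", "body": {"commands": [[[0,0,0,0,-0.01,0,0.1],[0,0,0,0,0,0,0.1],[0,0,0,0,0,0,0.1],[0,0,0,0,0,0,0.1],[0,0,0,0,0,0,0.1]]]}}

```text
time: 13.75
eef_pos: [0.4768, -0.44, 0.1631]
ee_rot: [0.337, 0.942, -0.0, 0.0]
ft_force: [0.4, 0.3, -1.3]
width: 0.613
finger_force: 20.0
```

```bash
python3 look.py w8
python3 - <<'E'
from h import *
f=dict(np.load("w8.npz"));P=cloud(f).reshape(-1,3);z=telemetry.sense()["eef_pos"]
def rep(n,c,r,a,b):
  s=P[(np.hypot(*(P[:,:2]-c).T)<r)&(P[:,2]>a)&(P[:,2]<b)]
  if len(s)>5:
    print(n,len(s),s.mean(0).round(4),circ(s),((s.min(0)+s.max(0))/2).round(4),np.ptp(s,axis=0).round(3))
c=z[:2]
rep("chrim",c,.032,z[2]+.024,z[2]+.030)
rep("brim",np.array([.478,-.4413]),.055,.0945,.099)
rep("collar",np.array([.478,-.4413]),.038,.1025,.108)
E
```

```text
13.8 [ 0.4769 -0.4402  0.1631] [ 3.368e-01  9.416e-01 -1.000e-04  3.000e-04] [-0.02 -0.13 -0.56] 0.611924989676805 19.999824090627953
chrim 1366 [ 0.4742 -0.4378  0.1905] (array([ 0.47721205, -0.44001784]), np.float64(0.02777588436096839)) [ 0.4778 -0.4403  0.1901] [0.058 0.059 0.006]
brim 3144 [ 0.4609 -0.4291  0.0978] (array([ 0.4757854 , -0.44024147]), np.float64(0.036960027500052346)) [ 0.4723 -0.4397  0.0973] [0.088 0.092 0.003]
collar 271 [ 0.4608 -0.43    0.1059] (array([ 0.47678767, -0.44138498]), np.float64(0.032298685974134524)) [ 0.4706 -0.4391  0.1052] [0.054 0.062 0.005]
```

View pics/w8.png

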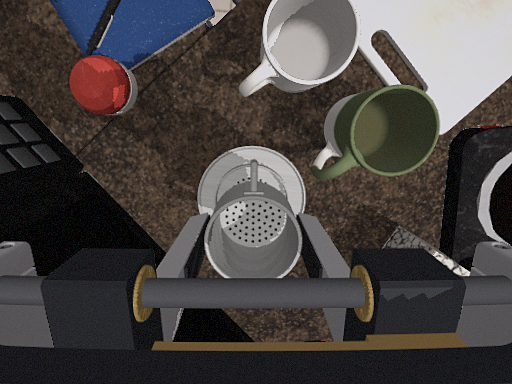

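The chamber hangs level over the plate, rim centred at (253,240), and the axes agree within 1 mm. Lowering.

Emit:
{"method": "play_rows", "body": {"commands": [[[0,0,0,0,-0.001,-0.01,0.1],[0,0,0,0,0,-0.015,0.1],[0,0,0,0,0,-0.006,0.1],[0,0,0,0,0,0,0.1],[0,0,0,0,0,-0.004,0.1]]]}}

```text
time: 14.3
eef_pos: [0.4771, -0.4422, 0.1275]
ee_rot: [0.337, 0.941, -0.0, 0.0]
ft_force: [0.2, 0.3, -1.1]
width: 0.615
finger_force: 20.0
```

Emit:
{"method": "play_rows", "body": {"commands": [[[0,0,0,0,0,-0.003,0.1],[0,0,0,0,0,-0.002,0.1],[0,0,0,0,0,0,0.1],[0,0,0,0,0,-0.002,0.1],[0,0,0,0,0,0,0.1]]]}}

```text
time: 14.8
eef_pos: [0.4769, -0.442, 0.1204]
ee_rot: [0.337, 0.941, 0.0, -0.0]
ft_force: [-0.4, 0.3, -1.4]
width: 0.614
finger_force: 20.0
```

Emit:
{"method": "play_rows", "body": {"commands": [[[0,0,0,0,0,-0.001,0.1],[0,0,0,0,0,0,0.1],[0,0,0,0,0,-0.001,0.1],[0,0,0,0,0,0,0.1],[0,0,0,0,0,0,0.1]]]}}

```text
time: 15.3
eef_pos: [0.477, -0.4421, 0.1192]
ee_rot: [0.337, 0.941, -0.0, 0.0]
ft_force: [-1.1, 0.7, 2.0]
width: 0.617
finger_force: 20.0
```

Contact at the expected height; release and retreat.

Emit:
{"method": "play_rows", "body": {"commands": [[[0,0,0,0,0,0,1],[0,0,0,0,0,0,1],[0,0,0,0,0,0,1],[0,0,0,0,0,0.02,1],[0,0,0,0,0,0.03,1]]]}}

```text
time: 15.8
eef_pos: [0.4759, -0.4409, 0.1657]
ee_rot: [0.337, 0.941, 0.002, -0.003]
ft_force: [0.5, 0.3, 0.5]
width: 0.988
finger_force: 0.0
```

Emit:
{"method": "play_rows", "body": {"commands": [[[0,0,0,0,0,0.03,1],[0,0,0,0,0,0.02,1],[0,0,0,0,0,0,1],[0,0,0,0,0,0,1],[0,0,0,0,0,0,1]]]}}

```text
time: 16.3
eef_pos: [0.4764, -0.4414, 0.2161]
ee_rot: [0.337, 0.941, 0.001, -0.002]
ft_force: [-0.3, 0.3, -0.6]
width: 0.998
finger_force: 0.0
```

```bash
python3 look.py w9
python3 - <<'E'
from h import *
f=dict(np.load("w9.npz"));P=cloud(f).reshape(-1,3)
def rep(n,c,r,a,b):
  s=P[(np.hypot(*(P[:,:2]-c).T)<r)&(P[:,2]>a)&(P[:,2]<b)]
  if len(s)>5:
    A=np.c_[s[:,:2]-c,np.ones(len(s))]
    print(n,len(s),s.mean(0).round(4),circ(s),((s.min(0)+s.max(0))/2).round(4),np.ptp(s,axis=0).round(3),np.linalg.lstsq(A,s[:,2],rcond=None)[0].round(4))
c=np.array([.478,-.4413])
rep("chrim",c,.034,.143,.15)
rep("chfloor",c,.02,.095,.104)
rep("brim",c,.055,.0945,.0995)
rep("collar",c,.038,.1025,.108)
E
```

```text
16.35 [ 0.4764 -0.4414  0.2159] [ 0.3371  0.9414  0.001  -0.0018] [-0.05 -0.27 -0.49] 0.9970448963302262 0.0
chrim 602 [ 0.4787 -0.4429  0.1467] (array([ 0.47780208, -0.44195241]), np.float64(0.027626045143568746)) [ 0.4781 -0.4422  0.1463] [0.058 0.058 0.006] [-0.0081  0.0052  0.1467]
chfloor 985 [ 0.4784 -0.4416  0.1006] (array([ 0.47846881, -0.44171612]), np.float64(0.013885092352403344)) [ 0.478  -0.4414  0.1004] [0.039 0.039 0.005] [-0.0031 -0.001   0.1006]
brim 2458 [ 0.4666 -0.4328  0.0979] (array([ 0.47818479, -0.44243113]), np.float64(0.04088521630504384)) [ 0.4772 -0.4418  0.0975] [0.097 0.098 0.004] [ 0.0014 -0.0032  0.0979]
collar 352 [ 0.4745 -0.4405  0.1057] (array([ 0.47422904, -0.43929425]), np.float64(0.029665429366277186)) [ 0.4739 -0.4389  0.1052] [0.06  0.061 0.005] [-0.0071  0.0056  0.1057]
```

View pics/w9.png

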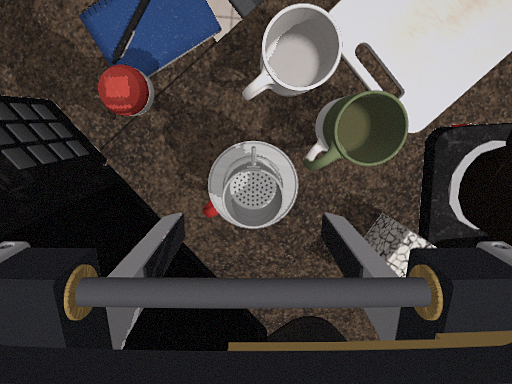

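The chamber is home in the collar, level, rim at 146.7 mm, axis (0.478, -0.442). Now the press at (0.4208, -0.1022).

Emit:
{"method": "play_rows", "body": {"commands": [[[0,0,0,-0.0056,0.034,0,0],[0,0,0,-0.0056,0.034,0,0],[0,0,0,-0.0056,0.034,0,0],[0,0,0,-0.0056,0.034,0,0],[0,0,0,-0.0056,0.034,0,0]]]}}

```text
time: 16.85
eef_pos: [0.448, -0.2702, 0.2166]
ee_rot: [0.337, 0.941, 0.001, -0.001]
ft_force: [0.4, 0.0, 1.0]
width: 0.609
finger_force: 0.0
```

Emit:
{"method": "play_rows", "body": {"commands": [[[0,0,0,-0.0056,0.034,0,0],[0,0,0,-0.0056,0.034,0,0],[0,0,0,-0.0056,0.034,-0.02,0],[0,0,0,-0.0056,0.034,-0.03,0],[0,0,0,-0.0056,0.034,-0.03,0]]]}}

```text
time: 17.35
eef_pos: [0.4201, -0.1006, 0.1366]
ee_rot: [0.337, 0.941, 0.0, -0.0]
ft_force: [0.3, 0.8, -0.9]
width: 0.501
finger_force: 0.0
```

Emit:
{"method": "play_rows", "body": {"commands": [[[0,0,0,0,0,-0.025,0],[0,0,0,0,0,0,0],[0,0,0,0,0,0,0],[0,0,0,0,0,0,0],[0,0,0,0,0,0,0]]]}}

```text
time: 17.85
eef_pos: [0.422, -0.103, 0.1151]
ee_rot: [0.338, 0.941, -0.0, 0.001]
ft_force: [-0.3, -0.1, -0.3]
width: 0.5
finger_force: 0.0
```

```bash
python3 look.py w10; python3 -c "
from meas import *
m('w10')"
```

```text
17.9 [ 0.4219 -0.1029  0.1149] [ 0.3377  0.9413 -0.      0.0013] [-1.53  0.82 -0.11] 0.49788465210724814 0.0
w10 disc 983 [ 0.4169 -0.1003  0.014 ] [ 0.4183 -0.102 ] 0.0154 [ 0.4148 -0.1028] [56. 53.  4.]
w10 pknob 225 [ 0.4186 -0.1013  0.0663] [ 0.4191 -0.1017] 0.0049 [ 0.4196 -0.1023] [13. 13. 14.]
w10 lid 2807 [0.4179 0.0045 0.0253] [0.4213 0.0071] 0.0261 [0.422  0.0072] [68. 67. 18.]
w10 lknob 299 [0.4207 0.0058 0.0496] [0.4211 0.0063] 0.0056 [0.4216 0.0068] [15. 15. 13.]
w10 board 1057 [ 0.4898 -0.0399  0.0099] [ 0.4899 -0.04  ] 0.0142 [ 0.4901 -0.0399] [39. 40.  5.]
```

Emit:
{"method": "play_rows", "body": {"commands": [[[0,0,0,-0.0015,0.0005,-0.02,0],[0,0,0,0,0,-0.02,0],[0,0,0,0,0,-0.012,0],[0,0,0,0,0,-0.004,0],[0,0,0,0,0,0,0]]]}}

```text
time: 18.4
eef_pos: [0.4194, -0.1016, 0.0575]
ee_rot: [0.337, 0.941, 0.0, -0.0]
ft_force: [-0.2, -0.4, -0.2]
width: 0.501
finger_force: 0.0
```

Emit:
{"method": "play_rows", "body": {"commands": [[[0,0,0,0,0,0,0],[0,0,0,0,0,0,0],[0,0,0,0,0,0,0]]]}}

```text
time: 18.7
eef_pos: [0.42, -0.1017, 0.0583]
ee_rot: [0.337, 0.941, 0.0, 0.001]
ft_force: [0.1, 0.9, 0.1]
width: 0.504
finger_force: 0.0
```

Emit:
{"method": "play_rows", "body": {"commands": [[[0,0,0,0,0,0,-0.9],[0,0,0,0,0,0,-0.9],[0,0,0,0,0,0,-0.9],[0,0,0,0,0,0,-0.9],[0,0,0,0,0,0,-0.9]]], "newtons": 15}}

```text
time: 19.2
eef_pos: [0.4194, -0.1015, 0.0575]
ee_rot: [0.337, 0.941, 0.0, -0.0]
ft_force: [0.6, 0.3, -0.7]
width: 0.134
finger_force: 15.0
```

Emit:
{"method": "play_rows", "body": {"commands": [[[0,0,0,0,0,0,-0.9],[0,0,0,0,0,0,-0.9],[0,0,0,0,0,0,-0.9]]]}}

```text
time: 19.5
eef_pos: [0.4194, -0.1015, 0.0574]
ee_rot: [0.337, 0.941, 0.0, -0.0]
ft_force: [0.0, 0.3, -0.3]
width: 0.13
finger_force: 15.0
```

```bash
python3 look.py w11; python3 -c "
from meas import *
m('w11')"
```

```text
19.55 [ 0.4194 -0.1015  0.0575] [ 3.372e-01  9.414e-01  1.000e-04 -0.000e+00] [-0.89 -0.07 -0.28] 0.13290293862429628 14.992554634809494
w11 disc 1242 [ 0.4152 -0.0985  0.0143] [ 0.4165 -0.1   ] 0.0139 [ 0.4118 -0.0998] [51. 50.  4.]
w11 pknob 630 [ 0.4168 -0.0993  0.0665] [ 0.4142 -0.0977] 0.0089 [ 0.4156 -0.0975] [29. 27. 17.]
w11 lid 4398 [0.4165 0.0036 0.0255] [0.4211 0.0068] 0.0259 [0.4215 0.0073] [68. 67. 18.]
w11 lknob 562 [0.4201 0.0057 0.0493] [0.4206 0.0061] 0.0058 [0.4212 0.0068] [16. 16. 13.]
w11 board 1550 [ 0.4898 -0.0398  0.01  ] [ 0.49   -0.0399] 0.0141 [ 0.49   -0.0399] [40. 40.  4.]
```

Emit:
{"method": "play_rows", "body": {"commands": [[[0,0,0,0,0,0.01,-0.9],[0,0,0,0,0,0.03,-0.9],[0,0,0,0,0,0.04,-0.9],[0,0,0,0,0,0.04,-0.9],[0,0,0,0.003,-0.02,0.03,-0.9]]]}}

```text
time: 20.05
eef_pos: [0.423, -0.1205, 0.2113]
ee_rot: [0.336, 0.942, 0.0, 0.002]
ft_force: [-0.2, -0.4, -1.2]
width: 0.136
finger_force: 15.0
```

Emit:
{"method": "play_rows", "body": {"commands": [[[0,0,0,0.006,-0.034,0.015,-0.9],[0,0,0,0.006,-0.034,0,-0.9],[0,0,0,0.006,-0.034,0,-0.9],[0,0,0,0.006,-0.034,0,-0.9],[0,0,0,0.006,-0.034,0,-0.9]]]}}

```text
time: 20.55
eef_pos: [0.4526, -0.2929, 0.2234]
ee_rot: [0.337, 0.941, -0.0, 0.0]
ft_force: [1.1, -0.5, -0.4]
width: 0.127
finger_force: 15.0
```

Emit:
{"method": "play_rows", "body": {"commands": [[[0,0,0,0.006,-0.034,0,-0.9],[0,0,0,0.006,-0.034,0,-0.9],[0,0,0,0.006,-0.034,0,-0.9],[0,0,0,0.004,-0.03,0,-0.9],[0,0,0,0.003,-0.0185,0,-0.9]]]}}

```text
time: 21.05
eef_pos: [0.4772, -0.4442, 0.2224]
ee_rot: [0.338, 0.941, -0.0, -0.0]
ft_force: [-0.9, -0.1, -0.9]
width: 0.129
finger_force: 15.0
```

Emit:
{"method": "play_rows", "body": {"commands": [[[0,0,0,0,0,0,-0.9],[0,0,0,0,0,0,-0.9],[0,0,0,0,0,0,-0.9],[0,0,0,0,0,0,-0.9],[0,0,0,0,0,0,-0.9]]]}}

```text
time: 21.55
eef_pos: [0.4776, -0.4411, 0.2231]
ee_rot: [0.337, 0.942, -0.0, 0.0]
ft_force: [-0.2, -0.0, -0.4]
width: 0.13
finger_force: 15.0
```

```bash
python3 look.py w12
python3 - <<'E'
from h import *
f=dict(np.load("w12.npz"));P=cloud(f).reshape(-1,3);z=telemetry.sense()["eef_pos"]
def rep(n,c,r,a,b):
  s=P[(np.hypot(*(P[:,:2]-c).T)<r)&(P[:,2]>a)&(P[:,2]<b)]
  if len(s)>5:
    A=np.c_[s[:,:2]-c,np.ones(len(s))]
    print(n,len(s),s.mean(0).round(4),circ(s),((s.min(0)+s.max(0))/2).round(4),np.ptp(s,axis=0).round(3),np.linalg.lstsq(A,s[:,2],rcond=None)[0].round(4))
rep("disc",z[:2],.03,z[2]-.049,z[2]-.040)
rep("stem",z[:2],.03,z[2]-.035,z[2]-.008)
rep("chrim",np.array([.478,-.442]),.034,.143,.15)
E
```

```text
21.6 [ 0.4776 -0.4413  0.223 ] [ 3.368e-01  9.416e-01 -1.000e-04  3.000e-04] [-0.29 -0.07 -1.61] 0.13109320199779065 14.992156773805618
disc 1252 [ 0.4737 -0.4381  0.18  ] (array([ 0.47564378, -0.43972959]), np.float64(0.013561050228613902)) [ 0.4766 -0.4413  0.1793] [0.038 0.04  0.007] [-0.0026 -0.0069  0.18  ]
stem 82 [ 0.4762 -0.4402  0.2   ] (array([ 0.4781821 , -0.44160205]), np.float64(0.0031324525617052643)) [ 0.4773 -0.4411  0.1997] [0.005 0.006 0.022] [-0.8361  0.939   0.1979]
chrim 366 [ 0.4692 -0.4353  0.1467] (array([ 0.47776166, -0.44192911]), np.float64(0.027618890593301134)) [ 0.4777 -0.4421  0.1464] [0.057 0.058 0.007] [-0.0045  0.      0.1467]
```

View pics/w12.png

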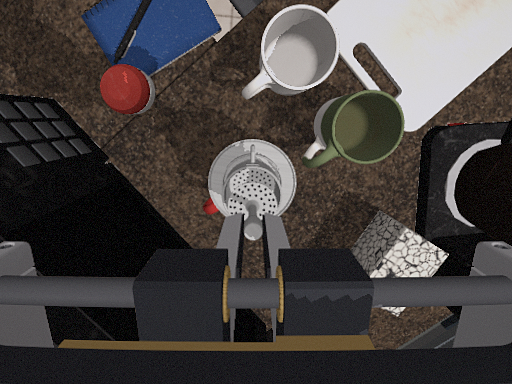

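The press hangs upright between the fingers, disc at (253,190) over the chamber mouth. Correct by about 1 mm and lower.

Emit:
{"method": "play_rows", "body": {"commands": [[[0,0,0,0.001,-0.001,-0.01,-0.9],[0,0,0,0,0,-0.015,-0.9],[0,0,0,0,0,-0.015,-0.9],[0,0,0,0,0,-0.015,-0.9],[0,0,0,0,0,-0.01,-0.9]]]}}

```text
time: 22.1
eef_pos: [0.4777, -0.4422, 0.1543]
ee_rot: [0.337, 0.941, 0.001, -0.002]
ft_force: [0.2, 0.3, -0.7]
width: 0.132
finger_force: 15.0
```

Emit:
{"method": "play_rows", "body": {"commands": [[[0,0,0,0,0,-0.005,-0.9],[0,0,0,0,0,0,-0.9],[0,0,0,0,0,-0.003,-0.9],[0,0,0,0,0,0,-0.9],[0,0,0,0,0,0,-0.9]]]}}

```text
time: 22.6
eef_pos: [0.4787, -0.4433, 0.1502]
ee_rot: [0.337, 0.941, -0.0, 0.001]
ft_force: [0.0, -0.5, -0.1]
width: 0.131
finger_force: 15.0
```

Emit:
{"method": "play_rows", "body": {"commands": [[[0,0,0,0,0,-0.001,-0.9],[0,0,0,0,0,0,-0.9],[0,0,0,0,0,-0.001,-0.9],[0,0,0,0,0,0,-0.9]]]}}

```text
time: 23.0
eef_pos: [0.4784, -0.4429, 0.1474]
ee_rot: [0.337, 0.941, 0.0, -0.0]
ft_force: [-0.5, 0.2, -1.1]
width: 0.13
finger_force: 15.0
```

Emit:
{"method": "play_rows", "body": {"commands": [[[0,0,0,0,0,-0.001,-0.9],[0,0,0,0,0,0,-0.9],[0,0,0,0,0,0,-0.9]]]}}

```text
time: 23.3
eef_pos: [0.4785, -0.4432, 0.1468]
ee_rot: [0.337, 0.941, -0.0, 0.0]
ft_force: [-0.8, -0.6, 0.4]
width: 0.128
finger_force: 15.0
```

Contact. The tips are level with the rim, so open only to about 22 mm, rise, then open wider.

Emit:
{"method": "play_rows", "body": {"commands": [[[0,0,0,0,0,0,-0.55],[0,0,0,0,0,0,-0.55],[0,0,0,0,0,0,-0.55],[0,0,0,0,0,0.01,-0.55],[0,0,0,0,0,0.02,-0.55]]]}}

```text
time: 23.8
eef_pos: [0.4777, -0.4422, 0.175]
ee_rot: [0.337, 0.941, 0.001, -0.002]
ft_force: [-0.1, 0.3, 0.4]
width: 0.229
finger_force: 0.0
```

Emit:
{"method": "play_rows", "body": {"commands": [[[0,0,0,0,0,0.025,-0.55],[0,0,0,0,0,0.02,0],[0,0,0,0,0,0,0],[0,0,0,0,0,0,0],[0,0,0,0,0,0,0]]]}}

```text
time: 24.3
eef_pos: [0.478, -0.4425, 0.2198]
ee_rot: [0.337, 0.941, 0.001, -0.001]
ft_force: [-0.2, -0.2, 0.1]
width: 0.494
finger_force: 0.0
```

```bash
python3 look.py w13
python3 - <<'E'
from h import *
f=dict(np.load("w13.npz"));P=cloud(f).reshape(-1,3)
def rep(n,c,r,a,b):
  s=P[(np.hypot(*(P[:,:2]-c).T)<r)&(P[:,2]>a)&(P[:,2]<b)]
  if len(s)>5:
    A=np.c_[s[:,:2]-c,np.ones(len(s))]
    print(n,len(s),s.mean(0).round(4),circ(s),((s.min(0)+s.max(0))/2).round(4),np.ptp(s,axis=0).round(3),np.linalg.lstsq(A,s[:,2],rcond=None)[0].round(4))
c=np.array([.478,-.442])
rep("disc",c,.022,.0985,.107)
rep("knob",c,.02,.145,.165)
rep("knobtop",c,.02,.154,.165)
s=P[(np.hypot(*(P[:,:2]-c).T)>.024)&(np.hypot(*(P[:,:2]-c).T)<.034)&(P[:,2]>.143)&(P[:,2]<.15)];print(circ(s),s.mean(0))
rep("brim",c,.055,.0945,.0995)
E
```

```text
24.35 [ 0.4779 -0.4425  0.2195] [ 3.372e-01  9.414e-01  8.000e-04 -1.500e-03] [-0.06 -0.35 -0.81] 0.4937152670865641 0.0
disc 959 [ 0.4766 -0.4408  0.1033] (array([ 0.47848596, -0.44249512]), np.float64(0.015424753354526272)) [ 0.4783 -0.4419  0.1027] [0.043 0.043 0.008] [ 0.0011 -0.0159  0.1034]
knob 196 [ 0.4781 -0.4428  0.156 ] (array([ 0.47848532, -0.4430527 ]), np.float64(0.004893253414433525)) [ 0.4791 -0.4432  0.1524] [0.013 0.012 0.013] [ 0.3059 -0.2599  0.1558]
knobtop 165 [ 0.4787 -0.4432  0.1572] (array([ 0.47882398, -0.44323774]), np.float64(0.004685538987462498)) [ 0.4792 -0.4432  0.1565] [0.013 0.012 0.005] [ 0.0198 -0.0668  0.1571]
(array([ 0.47781318, -0.44196076]), np.float64(0.02764807622291174)) [ 0.47888837 -0.44293341  0.14669149]
brim 2367 [ 0.4669 -0.4328  0.0978] (array([ 0.47892123, -0.44298006]), np.float64(0.04179014380901432)) [ 0.4775 -0.4417  0.0975] [0.097 0.097 0.004] [ 0.0009 -0.003   0.0979]
```

View pics/w13.png

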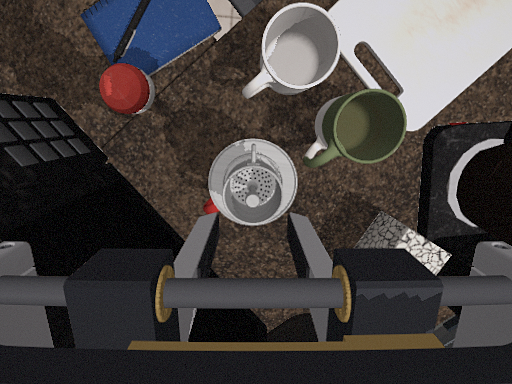

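The press is upright and home, knob at (252,200), top at 157 mm. Now the lid at (0.4215, 0.007).

Emit:
{"method": "play_rows", "body": {"commands": [[[0,0,0,-0.0045,0.035,0,0],[0,0,0,-0.0045,0.035,0,0],[0,0,0,-0.0045,0.035,0,0],[0,0,0,-0.0045,0.035,0,0],[0,0,0,-0.0045,0.035,0,0]]]}}

```text
time: 24.85
eef_pos: [0.455, -0.2663, 0.2199]
ee_rot: [0.337, 0.941, 0.0, -0.001]
ft_force: [0.1, 0.3, 0.1]
width: 0.5
finger_force: 0.0
```

Emit:
{"method": "play_rows", "body": {"commands": [[[0,0,0,-0.0045,0.035,0,0],[0,0,0,-0.0045,0.035,0,0],[0,0,0,-0.0045,0.035,0,0],[0,0,0,-0.0045,0.035,0,0],[0,0,0,-0.004,0.035,-0.02,0]]]}}

```text
time: 25.35
eef_pos: [0.4346, -0.092, 0.2028]
ee_rot: [0.337, 0.941, 0.0, 0.002]
ft_force: [1.1, 0.7, 0.2]
width: 0.5
finger_force: 0.0
```

Emit:
{"method": "play_rows", "body": {"commands": [[[0,0,0,-0.004,0.035,-0.03,0],[0,0,0,-0.004,0.035,-0.03,0],[0,0,0,-0.004,0.0285,-0.03,0],[0,0,0,0,0,-0.015,0],[0,0,0,0,0,0,0]]]}}

```text
time: 25.85
eef_pos: [0.4188, 0.0066, 0.0927]
ee_rot: [0.336, 0.942, -0.001, -0.004]
ft_force: [-0.3, 0.0, 0.5]
width: 0.501
finger_force: 0.0
```

Emit:
{"method": "play_rows", "body": {"commands": [[[0,0,0,0,0,0,0],[0,0,0,0,0,0,0],[0,0,0,0,0,0,0],[0,0,0,0,0,0,0]]]}}

```text
time: 26.25
eef_pos: [0.4227, 0.005, 0.0975]
ee_rot: [0.338, 0.941, 0.0, 0.001]
ft_force: [-0.1, 0.3, -0.1]
width: 0.498
finger_force: 0.0
```

```bash
python3 look.py w14; python3 -c "
from meas import *
m('w14')"
```

```text
26.3 [0.4225 0.005  0.0973] [3.376e-01 9.413e-01 2.000e-04 8.000e-04] [0.27 0.61 0.45] 0.5009985270549744 0.0
w14 disc 19 [ 0.3967 -0.1028  0.0117] [ 0.4036 -0.1031] 0.0136 [ 0.404  -0.1035] [33. 28.  1.]
w14 lid 2914 [0.4176 0.0101 0.0257] [0.4208 0.0075] 0.0255 [0.4211 0.0075] [67. 67. 18.]
w14 lknob 291 [0.4201 0.008  0.0494] [0.4205 0.0077] 0.0057 [0.4211 0.0073] [15. 15. 13.]
w14 board 940 [ 0.4891 -0.0392  0.0099] [ 0.4893 -0.0394] 0.0138 [ 0.49   -0.0399] [40. 40.  4.]
```

Emit:
{"method": "play_rows", "body": {"commands": [[[0,0,0,-0.001,0.002,-0.02,0],[0,0,0,0,0,-0.02,0],[0,0,0,0,0,-0.013,0],[0,0,0,0,0,-0.005,0],[0,0,0,0,0,0,0]]]}}

```text
time: 26.8
eef_pos: [0.4206, 0.0074, 0.038]
ee_rot: [0.337, 0.941, -0.0, -0.001]
ft_force: [0.2, 0.3, 0.0]
width: 0.499
finger_force: 0.0
```

Emit:
{"method": "play_rows", "body": {"commands": [[[0,0,0,0,0,0,0],[0,0,0,0,0,0,0],[0,0,0,0,0,0,0]]]}}

```text
time: 27.1
eef_pos: [0.4216, 0.0074, 0.0393]
ee_rot: [0.337, 0.941, 0.0, 0.001]
ft_force: [-0.2, 0.3, 0.1]
width: 0.5
finger_force: 0.0
```

Emit:
{"method": "play_rows", "body": {"commands": [[[0,0,0,0,0,-0.001,-0.9],[0,0,0,0,0,0,-0.9],[0,0,0,0,0,0,-0.9],[0,0,0,0,0,0,-0.9],[0,0,0,0,0,0,-0.9]]]}}

```text
time: 27.6
eef_pos: [0.421, 0.0075, 0.0375]
ee_rot: [0.337, 0.941, 0.0, 0.0]
ft_force: [0.3, 0.5, -0.5]
width: 0.156
finger_force: 15.0
```

Emit:
{"method": "play_rows", "body": {"commands": [[[0,0,0,0,0,0,-0.9],[0,0,0,0,0,0,-0.9],[0,0,0,0,0,0,-0.9]]]}}

```text
time: 27.9
eef_pos: [0.4209, 0.0075, 0.0375]
ee_rot: [0.337, 0.941, 0.0, -0.0]
ft_force: [-0.4, 0.0, 0.1]
width: 0.153
finger_force: 15.0
```

Emit:
{"method": "play_rows", "body": {"commands": [[[0,0,0,0,0,0.01,-0.9],[0,0,0,0,0,0.03,-0.9],[0,0,0,0,0,0.04,-0.9],[0,0,0,0,-0.01,0.04,-0.9],[0,0,0,0.003,-0.025,0.04,-0.9]]]}}

```text
time: 28.4
eef_pos: [0.4235, -0.0266, 0.1998]
ee_rot: [0.336, 0.942, 0.0, 0.0]
ft_force: [1.1, -0.9, 0.2]
width: 0.152
finger_force: 15.0
```

Emit:
{"method": "play_rows", "body": {"commands": [[[0,0,0,0.005,-0.035,0.018,-0.9],[0,0,0,0.005,-0.035,0,-0.9],[0,0,0,0.005,-0.035,0,-0.9],[0,0,0,0.005,-0.035,0,-0.9],[0,0,0,0.005,-0.035,0,-0.9]]]}}

```text
time: 28.9
eef_pos: [0.449, -0.2039, 0.2164]
ee_rot: [0.337, 0.941, 0.0, 0.001]
ft_force: [0.3, -0.4, -0.7]
width: 0.151
finger_force: 15.0
```

Emit:
{"method": "play_rows", "body": {"commands": [[[0,0,0,0.005,-0.035,0,-0.9],[0,0,0,0.005,-0.035,0,-0.9],[0,0,0,0.005,-0.035,0,-0.9],[0,0,0,0.005,-0.035,0,-0.9],[0,0,0,0.005,-0.035,0,-0.9]]]}}

```text
time: 29.4
eef_pos: [0.474, -0.3789, 0.2161]
ee_rot: [0.337, 0.941, 0.0, 0.0]
ft_force: [0.0, 0.9, 0.0]
width: 0.155
finger_force: 15.0
```

Emit:
{"method": "play_rows", "body": {"commands": [[[0,0,0,0.004,-0.035,0,-0.9],[0,0,0,0,-0.02,0,-0.9],[0,0,0,0,-0.01,0,-0.9],[0,0,0,0,0,0,-0.9],[0,0,0,0,0,0,-0.9]]]}}

```text
time: 29.9
eef_pos: [0.478, -0.4417, 0.2158]
ee_rot: [0.337, 0.942, 0.0, -0.0]
ft_force: [-0.5, -0.2, -0.8]
width: 0.153
finger_force: 15.0
```

Emit:
{"method": "play_rows", "body": {"commands": [[[0,0,0,0,0,0,-0.9],[0,0,0,0,0,0,-0.9],[0,0,0,0,0,0,-0.9]]]}}

```text
time: 30.2
eef_pos: [0.4782, -0.4417, 0.216]
ee_rot: [0.337, 0.942, -0.0, 0.0]
ft_force: [-0.9, 0.4, -1.5]
width: 0.154
finger_force: 15.0
```

```bash
python3 look.py w15
python3 - <<'E'
from h import *
f=dict(np.load("w15.npz"));P=cloud(f).reshape(-1,3);z=telemetry.sense()["eef_pos"]
def rep(n,c,r,a,b):
  d=np.hypot(*(P[:,:2]-c).T)
  s=P[(d<r)&(P[:,2]>a)&(P[:,2]<b)]
  if len(s)>5: print(n,len(s),s.mean(0).round(4),circ(s),((s.min(0)+s.max(0))/2).round(4),np.ptp(s,axis=0).round(3))
rep("lid",z[:2],.04,z[2]-.028,z[2]-.008)
rep("lidskirt",z[:2],.04,z[2]-.028,z[2]-.018)
rep("chrim",np.array([.478,-.442]),.034,.143,.15)
E
```

```text
30.25 [ 0.4781 -0.4419  0.2159] [3.368e-01 9.416e-01 0.000e+00 2.000e-04] [-0.42 -0.12 -1.34] 0.15037201199169084 14.99990701675415
lid 2274 [ 0.4677 -0.4327  0.1992] (array([ 0.47896246, -0.44183246]), np.float64(0.029693949543363615)) [ 0.4777 -0.4414  0.1989] [0.066 0.067 0.018]
lidskirt 1025 [ 0.4678 -0.4334  0.1966] (array([ 0.47863064, -0.44150935]), np.float64(0.03167894090576554)) [ 0.4777 -0.4414  0.1939] [0.066 0.067 0.008]
chrim 129 [ 0.4571 -0.427   0.1467] (array([ 0.47790849, -0.44210848]), np.float64(0.02797768428482267)) [ 0.4615 -0.4308  0.146 ] [0.025 0.034 0.006]
```

View pics/w15.png

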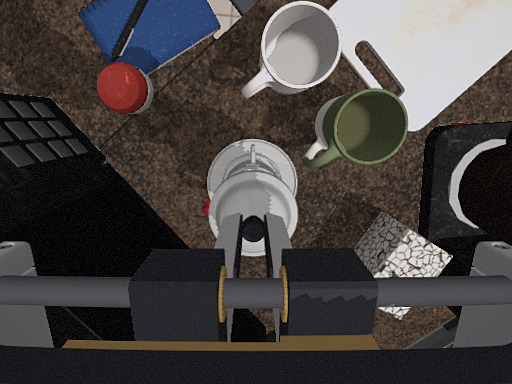

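The lid hangs level at (253,220), within 1 mm of the chamber's axis. Lower.

Emit:
{"method": "play_rows", "body": {"commands": [[[0,0,0,0,-0.0005,-0.01,-0.9],[0,0,0,0,0,-0.015,-0.9],[0,0,0,0,0,-0.01,-0.9],[0,0,0,0,0,-0.004,-0.9],[0,0,0,0,0,0,-0.9]]]}}

```text
time: 30.75
eef_pos: [0.4774, -0.4425, 0.1746]
ee_rot: [0.337, 0.941, 0.001, -0.001]
ft_force: [-0.4, 0.2, -0.3]
width: 0.153
finger_force: 15.0
```

Emit:
{"method": "play_rows", "body": {"commands": [[[0,0,0,0,0,0,-0.9],[0,0,0,0,0,-0.002,-0.9],[0,0,0,0,0,-0.002,-0.9],[0,0,0,0,0,0,-0.9],[0,0,0,0,0,0,-0.9]]]}}

```text
time: 31.25
eef_pos: [0.478, -0.443, 0.1726]
ee_rot: [0.337, 0.941, -0.0, 0.0]
ft_force: [0.5, 0.9, -1.0]
width: 0.152
finger_force: 15.0
```

Emit:
{"method": "play_rows", "body": {"commands": [[[0,0,0,0,0,-0.0015,-0.9],[0,0,0,0,0,0,-0.9],[0,0,0,0,0,-0.001,-0.9],[0,0,0,0,0,0,-0.9],[0,0,0,0,0,0,-0.9]]]}}

```text
time: 31.75
eef_pos: [0.4779, -0.443, 0.1699]
ee_rot: [0.337, 0.941, 0.0, -0.0]
ft_force: [0.4, -0.5, -0.5]
width: 0.153
finger_force: 15.0
```

Emit:
{"method": "play_rows", "body": {"commands": [[[0,0,0,0,0,-0.001,-0.9],[0,0,0,0,0,0,-0.9],[0,0,0,0,0,0,-0.9]]]}}

```text
time: 32.05
eef_pos: [0.478, -0.4431, 0.1691]
ee_rot: [0.337, 0.941, -0.0, 0.0]
ft_force: [-0.8, 0.0, -0.5]
width: 0.156
finger_force: 15.0
```

Emit:
{"method": "play_rows", "body": {"commands": [[[0,0,0,0,0,-0.001,-0.9],[0,0,0,0,0,0,-0.9],[0,0,0,0,0,0,-0.9]]]}}

```text
time: 32.35
eef_pos: [0.4781, -0.4432, 0.1689]
ee_rot: [0.337, 0.941, -0.0, 0.001]
ft_force: [-0.8, 1.3, 3.3]
width: 0.151
finger_force: 15.0
```

Seated at the expected height. Release and retreat.

Emit:
{"method": "play_rows", "body": {"commands": [[[0,0,0,0,0,0,-0.5],[0,0,0,0,0,0,-0.5],[0,0,0,0,0,0,-0.5],[0,0,0,0,0,0.01,-0.5],[0,0,0,0,0,0.02,-0.5]]]}}

```text
time: 32.85
eef_pos: [0.4772, -0.4422, 0.1962]
ee_rot: [0.337, 0.941, 0.001, -0.002]
ft_force: [-0.3, 0.4, -0.0]
width: 0.25
finger_force: 0.0
```

Emit:
{"method": "play_rows", "body": {"commands": [[[0,0,0,0,0,0.025,-0.5],[0,0,0,0,0,0.02,0],[0,0,0,0,0,0,0],[0,0,0,0,0,0,0],[0,0,0,0,0,0,0]]]}}

```text
time: 33.35
eef_pos: [0.4776, -0.4426, 0.2413]
ee_rot: [0.337, 0.941, 0.001, -0.001]
ft_force: [-0.9, -0.0, 0.4]
width: 0.492
finger_force: 0.0
```

```bash
python3 look.py w16
python3 - <<'E'
from h import *
f=dict(np.load("w16.npz"));P=cloud(f).reshape(-1,3)
def rep(n,c,r,a,b):
  s=P[(np.hypot(*(P[:,:2]-c).T)<r)&(P[:,2]>a)&(P[:,2]<b)]
  if len(s)>5:
    A=np.c_[s[:,:2]-c,np.ones(len(s))]
    print(n,len(s),s.mean(0).round(4),circ(s),((s.min(0)+s.max(0))/2).round(4),np.ptp(s,axis=0).round(3),np.linalg.lstsq(A,s[:,2],rcond=None)[0].round(4),s[:,2].max())
c=np.array([.478,-.442])
rep("knob",c,.012,.167,.19);rep("lid",c,.04,.140,.165);rep("shoulder",c,.036,.145,.149);rep("brim",c,.055,.0945,.0995)
E
```

```text
33.4 [ 0.4775 -0.4425  0.241 ] [ 3.372e-01  9.414e-01  8.000e-04 -1.400e-03] [-0.18 -0.36 -1.18] 0.4994162904010788 0.0
knob 262 [ 0.4776 -0.4421  0.1808] (array([ 0.47799328, -0.4423779 ]), np.float64(0.005709725842284556)) [ 0.4783 -0.4427  0.1755] [0.015 0.015 0.016] [ 0.2528 -0.188   0.1809] 0.18367178961411323
lid 3000 [ 0.4751 -0.4401  0.1577] (array([ 0.47775189, -0.4422962 ]), np.float64(0.024802025753344118)) [ 0.4786 -0.4426  0.1525] [0.068 0.067 0.025] [ 0.0384 -0.0323  0.1578] 0.16499483008130209
shoulder 65 [ 0.4642 -0.4322  0.1473] (array([ 0.47818269, -0.44278367]), np.float64(0.033181717299133925)) [ 0.4786 -0.4424  0.147 ] [0.068 0.066 0.004] [ 0.0232 -0.0246  0.1479] 0.14896550680952358
brim 1674 [ 0.4615 -0.428   0.0978] (array([ 0.47878952, -0.44280991]), np.float64(0.04228934052442986)) [ 0.4771 -0.4418  0.0975] [0.097 0.098 0.004] [ 0.0012 -0.0036  0.0979] 0.09949487714519781
```

View pics/w16.png

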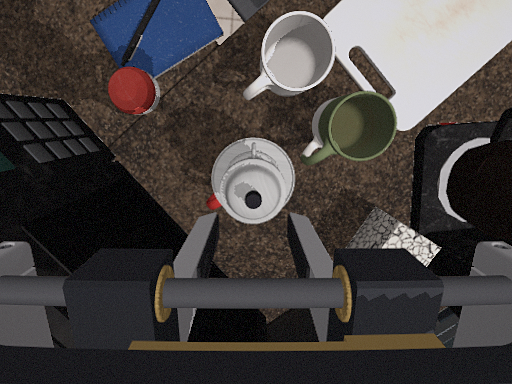

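The lid is on and level: knob at (253,200), axis within 1 mm of the chamber's, knob top at about 182 mm as expected. The gripper is clear, so I'm handing the job in.

```bash
python3 -c "
from bench import ticket
print(ticket.job_done())"
```

```text
the job is handed in; nothing more can be done
None
```

The filter is back together on the red mug (plate, chamber, press, lid, in that order); by the wrist camera each part sat at its seated height and within about 1.5 mm of the one below, and the job is handed in (no verdict was returned).

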